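# Hang the long shelf bracket on the slotted upright

## Robot

A 7-joint arm with a two-finger parallel gripper is mounted at the origin on a cart in front of the work surface, level with it; the furniture and walls round the work are solid. World frame = base frame: x ahead of the robot, y to its left, z up, the work surface at z = 0. Lengths are in m, angles in degrees, forces in N, time in s.
With the tool pointing down it reaches from about 0.425 to 0.875 m from the base axis. Payload 4.7 kg.
Tool frame: the origin (TCP) lies at the very end of the fingers, on their centre line; the grasp point (between the pads) lies 19 mm behind it; z points along the fingers, y is the line along which they close (so a half turn about z gives the same grasp; the last joint's range is limited). The gripper opens to 87 mm and grips with 3 to 60 N. Pads are 19 mm wide; open, the fingers measure 117 mm over their backs; the gripper's body (75 mm by 190 mm) begins 51 mm behind the grasp point.
Start: joints at [-64.853, 18.392, -4.016, 83.108, 1.295, 78.541, -3.26], TCP at [0.268, 0.592, 0.223] pointing down, gripper open.
Joint ranges: [-163.93, 163.93], [-17.29, 119.83], [-79.2, 71.16], [3.27, 140.29], [-89.18, 269.18], [5.43, 117.66], [-154.24, 154.24]. Speed limits (degrees/s): [147.25, 147.25, 180, 180, 180, 180, 180].

## Interface

Orientations are given as [roll, pitch, yaw] about the fixed x, y, z axes, in that order (R = Rz(yaw) Ry(pitch) Rx(roll)).
In Python, from cell import telemetry, cams, env gives the robot as it stands.
- The arm moves only by the tool arm_command, never from a script. Its argument "series" is text: rows parted by semicolons, each of 5 numbers parted by spaces: the shift along the tool's x, y, z in mm, then the turn about the tool's z in rad, then the closure in counts, from 0 (fully open) to 255 (shut). A call has 1 to 20 rows; each row shifts and turns the commanded pose from where the row before left it, along the tool's axes as they then stand; what a row does not reach is not made up. A row lasts 1/12 s, in which the tool goes at most 41.7 mm and 7.16 degrees, less where a joint would pass 70% of its speed; a pose out of reach is approached as far as the arm can. A call is refused whole if a number of a shift passes 41.7 or a number of a turn 0.125, either way. A call with a gripper value outside its range is refused whole. The fingers move at their own pace and stop on an object; "squeeze" is the grip in N (left out, the last holds). Time passes only in rows, so rows that do not move let the fingers close. It gives the time, the measured TCP pose, the force, the opening and the grip force at its end, in the units of the state.
- telemetry.get_obs(): the state, without advancing time (a new reading comes with each control period).
- cams.read_camera(name): name is "scene" or "side" or "wrist"; returns the picture (420x560x3 uint8, blue, green, red); there is no depth.
- cams.calibration(name): a dict with "K" (3x3 intrinsics, pixels), "origin" and "rotation" of the camera in the world; the wrist camera has in their place "hand_eye" (4x4, takes a point from camera to tool coordinates, whose origin is the TCP and whose axes are the flange's). Camera axes: x right, y down, z forward; pixel columns grow to the right and rows downward; lengths in m; the calibration is good to about 2 mm. A picture is of the moment at which its call begins: read the wrist's pose just before it. calibration takes no time and is no camera call.
- env.sign_off(): hands the job in; it is judged then, once.
The state is a dict: "time_s": time; "qpos": joint angles; "joint_velocities": joint speeds; "effort": joint torques, N m; "tool_pos": TCP position; "tool_rot": TCP orientation; "force": force on the tool from outside, world axes, zero at the start; "wrist_torque": the same for the moment, N m; "grip_width": finger opening in m; "grasp_force": force on a finger pad.
Only numpy, scipy, OpenCV 4.12 (cv2) and the standard library are available. Lean on these libraries where they do the work, as an engineer would, in place of code of your own. Each camera call takes 0.05 s, during which the arm holds its last target. There are 200 camera calls.

## Task

Hang the longer of the two wooden shelf brackets on the slotted steel upright: put its two claws through the two slots, lower it so that they hook behind the slots' lower edges, and press it down until it is fully home and the locking tab under it has been pushed down. Let go of it, and leave the shorter bracket where it stands.

Things in the scene. Friction and masses are not known exactly. Their poses are not given: they have to be found in the camera images.
- long_bracket_mid (a point): Longer bracket (lengths in mm), 140 long: wood arm 28 wide, steel plate 68 wide at rear (+x). Point: in arm's 52-high thick part, 56 ahead (-x) of plate's rear face, 34 above underside; grip here. 2 claws behind plate at y +-22, 12 wide: tongue 8 thick, underside 6 above point; sloped hook to 14 below that, 22 behind plate. Plate-hook gap 16 at hook tip, 8 at root: lowering draws it in. z up.
- short_bracket_mid (a point): Shorter bracket, 66 mm long, otherwise alike but without the thin nose in front; leave it alone. The point lies at the middle of its arm, 26 mm above its underside and 36 mm ahead (-x) of its plate's rear face. Axes as the longer one: x to the claws, z up.
- upright_seat (a point): Fixed upright (mm): steel panel 100 wide, 6 thick, 160 high. Point: on its front face, mid-way between 2 slots, at their lower edges, 110 above worktop; x into panel, z up. Slots centred at y +-22, 32 wide, 40 high, open behind. Claws enter along x, bracket x along this x; hooks are through when the plate is within 10 of the panel. Home: long bracket's point 6 below this one, 56 to 58 ahead (-x).
- lock_tab (a joint): Stiff dark tab, 34 mm wide, sliding on the panel's front below the slots, in m: 0 = up (start; its top 32 mm below the seat point), grows as pushed down, stays where left. The bracket plate's lower edge pushes it down over its last 8 mm: about 0.008 when home. It takes about 10 N, far more than the weight of the bracket (0.14 to 0.24 kg).

How it is judged (in metres and radians):
At the end, for the whole second after the job is handed in: Long bracket at rest, hooked on the upright: its point within 16 mm of the middle sideways, 46 to 68 mm ahead of the panel, 0 to 18 mm below the seat point, upright and square within 10 degrees; locking tab down at least 6 mm; short bracket moved under 30 mm (value of joint lock_tab above 0.006 m and x of long_bracket_mid in the frame of upright_seat between -0.068 and -0.046 m and y of long_bracket_mid in the frame of upright_seat between -0.016 and 0.016 m and z of long_bracket_mid in the frame of upright_seat between -0.018 and 0 m and angle between the x axis of long_bracket_mid and the x axis of upright_seat, either way round below 0.18 rad and angle between long_bracket_mid's own z axis and vertical below 0.18 rad and linear speed of long_bracket below 0.02 m/s and distance of short_bracket_mid from where it was at the start of the episode below 0.03 m); the robot touches nothing.
It fails at once if the short bracket is moved more than 30 mm from its place (distance of short_bracket_mid from where it was at the start of the episode above 0.03 m).
It also fails if it takes over 42 s, if anything falls off the work surface, if the arm or the gripper's body presses on something with over 40 N, if the wrist force passes 120 N, or if a joint passes its speed limit or range.

## Working session

There is one attempt and no reset: what is moved stays moved. The work goes in short steps, Python scripts to look and compute and a tool call to move; the robot and the scene stay as the last step left them, time stands still between calls to the robot, and variables do not carry over. Pictures are saved under pics/ and viewed, at most 10 in all, crops included, and the job is handed in when it is done.

Besides the shell and the picture viewer there is one more tool, called after ">>>" as a command line: name --argument value ..., lists and objects as JSON in quotes. arm_command: Moves the arm, as the interface text tells. Its arguments: {"type":"object","properties":{"series":{"type":"string"},"squeeze":{"type":"number"}},"required":["series"]}

```bash
mkdir -p pics; python3 - <<'E'
from cell import telemetry, cams, env
import cv2,numpy as np
o=telemetry.get_obs();print({k:np.round(o[k],3) for k in("time_s","tool_pos","tool_rot","force","grip_width")})
for n in("scene","side"):
    cv2.imwrite(f"pics/{n}0.png",cams.read_camera(n))
for n in("scene","side","wrist"):
    c=cams.calibration(n);print(n,{k:np.round(v,4).tolist() for k,v in c.items() if k!="name" and not isinstance(v,str)})
E
```

```text
{'time_s': np.float64(0.0), 'tool_pos': array([0.268, 0.592, 0.221]), 'tool_rot': array([-1.79889e+02,  5.00000e-03,  1.55663e+02]), 'force': array([-0.552,  0.518, -0.632]), 'grip_width': np.float64(0.088)}
scene {'K': [[467.2024, 0.0, 275.0921], [0.0, 467.2024, 216.4108], [0.0, 0.0, 1.0]], 'origin': [-0.1165, -0.5214, 0.7518], 'rotation': [-127.0146, -0.3621, -53.129]}
side {'K': [[541.1341, 0.0, 275.2374], [0.0, 541.1341, 209.7143], [0.0, 0.0, 1.0]], 'origin': [0.0763, -0.7829, 0.8384], 'rotation': [-128.3508, -0.8752, -29.8672]}
wrist {'K': [[298.4981, 0.0, 281.9996], [0.0, 298.4981, 215.3169], [0.0, 0.0, 1.0]], 'hand_eye': [[-0.0005, -0.9576, -0.288, 0.0782], [1.0, -0.0004, -0.0003, 0.0008], [0.0002, -0.288, 0.9576, -0.1631], [0.0, 0.0, 0.0, 1.0]]}
```

View pics/scene0.png

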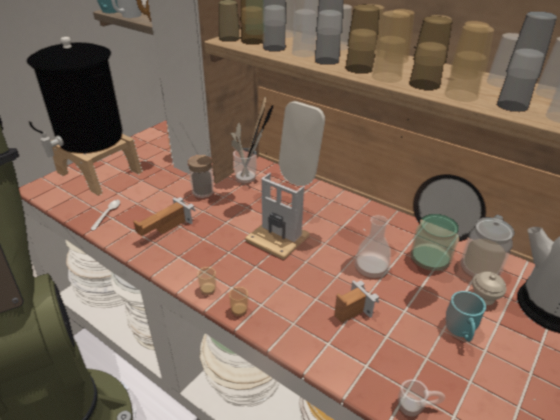

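View pics/side0.png

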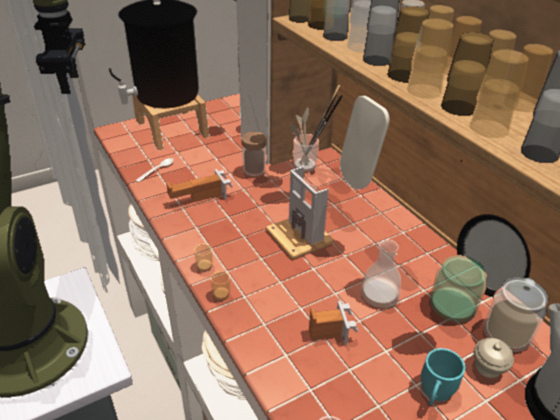

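Scene view: the long bracket is near (165,218), the upright near (282,210) and the short bracket near (355,300). In the side view they are near (200,186), (307,215) and (332,322). I'll enlarge both views for measuring.

```bash
python3 - <<'E'
import cv2
for n,(x,y,w,h) in {"scene":(125,165,190,100),"side":(160,150,185,115)}.items():
    im=cv2.imread(f"pics/{n}0.png")[y:y+h,x:x+w]
    im=cv2.resize(im,None,fx=4.2,fy=4.2,interpolation=cv2.INTER_CUBIC)
    for k in range(0,w,20): cv2.putText(im,str(x+k),(int(k*4.2),10),0,.35,(255,255,255),1);cv2.line(im,(int(k*4.2),12),(int(k*4.2),18),(255,255,0),1)
    for k in range(0,h,20): cv2.putText(im,str(y+k),(0,int(k*4.2)+4),0,.35,(255,255,255),1)
    cv2.imwrite(f"pics/{n}0c.png",im)
E
```

```text
(no output)
```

View pics/scene0c.png

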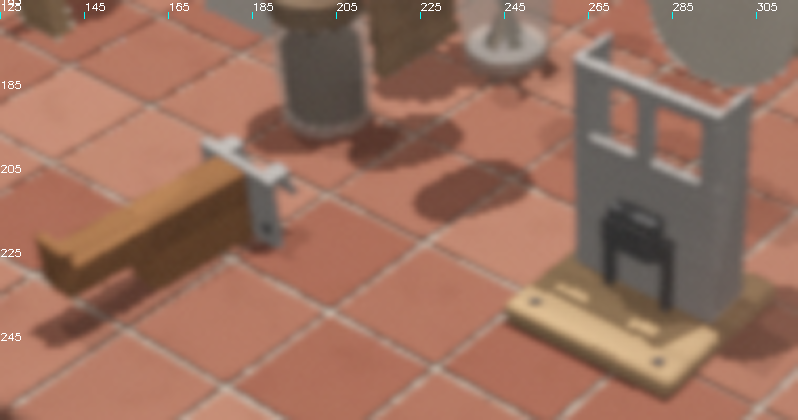

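View pics/side0c.png

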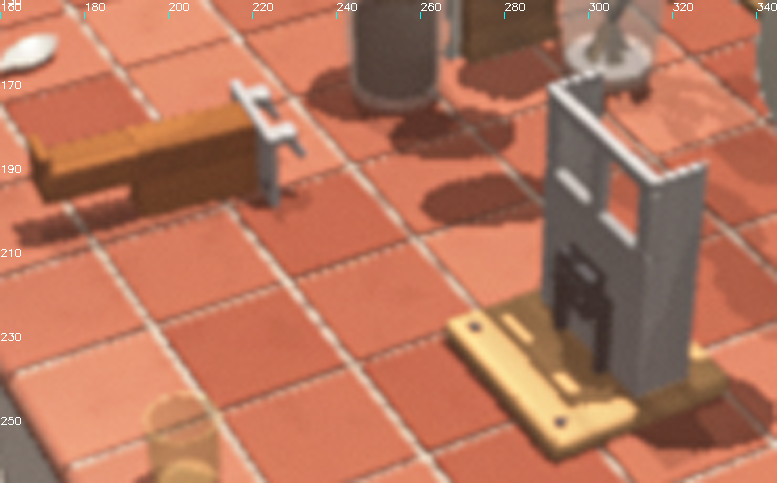

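```bash
cat >h.py <<'E'
import numpy as np, cv2
from scipy.spatial.transform import Rotation as R
from scipy.optimize import least_squares
from cell import telemetry, cams, env
def cam(n,obs=None):
    c=cams.calibration(n);K=np.array(c["K"])
    if n=="wrist":
        T=np.eye(4);T[:3,:3]=R.from_euler("xyz",obs["tool_rot"],degrees=True).as_matrix();T[:3,3]=obs["tool_pos"]
        T=T@np.array(c["hand_eye"]);Rm,t=T[:3,:3],T[:3,3]
    else: Rm=R.from_euler("xyz",c["rotation"],degrees=True).as_matrix();t=np.array(c["origin"])
    return K,Rm,t
def proj(C,P): K,Rm,t=C;p=((np.atleast_2d(P)-t)@Rm)@K.T;return p[:,:2]/p[:,2:]
def onz(C,px,z):
    K,Rm,t=C;d=(np.c_[np.atleast_2d(px),np.ones(len(np.atleast_2d(px)))]@np.linalg.inv(K).T)@Rm.T
    return t+d*((z-t[2])/d[:,2])[:,None]
def tri(Cs,pxs):
    f=lambda X:np.concatenate([(proj(C,X)[0]-p) for C,p in zip(Cs,pxs)])
    s=least_squares(f,[.6,.2,.1]);return s.x,np.abs(s.fun).max()
def place(P,x,y,yaw,z=0):  # local pts -> world
    return R.from_euler("z",yaw).apply(P)+[x,y,z]
E
python3 - <<'E'
from h import *
np.set_printoptions(precision=4,suppress=True)
S,D=cam("scene"),cam("side")
s=lambda a,b:np.array([125+a/4.2,165+b/4.2]); d=lambda a,b:np.array([160+a/4.2,150+b/4.2])
pts={"panTL":(s(575,57),d(549,88)),"panTR":(s(720,114),d(655,182)),"slotLl":(s(590,138),d(558,172)),"slotRr":(s(698,183),d(634,244)),
"slotLr":(s(634,156),d(587,200)),"slotRl":(s(653,164),d(602,214)),
"plTL":(s(203,142),d(234,83)),"plBR":(s(282,246),d(275,206)),"noseL":(s(37,236),d(32,138)),"noseR":(s(72,262),d(44,172)),"armBRrear":(s(250,180),d(257,130))}
for k,v in pts.items(): print(k,*tri((S,D),v))
E
```

```text
panTL [0.6108 0.0581 0.1616] 0.176782764840965
panTR [ 0.615  -0.0377  0.1605] 0.09855370285183085
slotLl [0.614  0.0505 0.1092] 0.234779462547408
slotRr [ 0.6136 -0.0255  0.1117] 0.46032029992434786
slotLr [0.6115 0.0173 0.1126] 0.41144834475076664
slotRl [0.6135 0.0053 0.1109] 0.3144430301961165
plTL [0.5301 0.2912 0.051 ] 0.22412056405318026
plBR [0.5215 0.2198 0.0074] 0.0799274701386139
noseL [0.3985 0.2875 0.0581] 0.16359886402264578
noseR [0.3905 0.2464 0.0632] 0.3389800009226178
armBRrear [0.5223 0.2424 0.0482] 0.38510305981006354
```

Both views fit the given sizes: the seat point is near (0.613, 0.011, 0.111) with yaw about 1°. The bracket point is near (0.470, 0.261) with yaw about −5.5°. I'll move above the bracket.

>>> arm_command --series "-15 -10 0 0 0; -24 -16 -2 0 0; -28 -19 -2 0 0; -28 -19 -2 0 0; -28 -19 -2 0 0; -28 -19 -2 0 0; -28 -19 -2 0 0; -28 -19 -2 0 0; -28 -19 -2 0 0; -28 -19 -2 0 0; -28 -19 -2 0 0; -20 -14 -2 0 0; -10 -7 0 -0.08 0; 0 0 0 -0.08 0; 0 0 0 -0.08 0; 0 0 0 -0.08 0; 0 0 0 0 0" --squeeze 30

```text
time_s: 1.52
tool_pos: [0.4704, 0.261, 0.2441]
tool_rot: [-180.0, -0.0, 174.1]
force: [0.1, 0.4, 0.4]
grip_width: 0.0874
grasp_force: 0.0
```

```bash
python3 - <<'E'
from h import *
o=telemetry.get_obs();im=cams.read_camera("wrist");print(o["time_s"],np.round(o["tool_pos"],4),np.round(o["tool_rot"],2))
cv2.imwrite("pics/w1.png",im)
C=cam("wrist",o)
print(proj(C,place(np.array([[0,0,.034],[.056,.034,.052],[.056,-.034,.052],[-.084,0,.052]]),.47,.261,np.radians(-5.5))).round(1))
cv2.imwrite("pics/w1b.png",cv2.resize(im,(784,588),interpolation=cv2.INTER_CUBIC))
E
```

```text
1.5167 [0.4704 0.261  0.2441] [-1.7997e+02 -3.0000e-02  1.7409e+02]
[[281.8 189.4]
 [308.9 235.5]
 [255.3 235.8]
 [281.2 119.8]]
```

View pics/w1b.png

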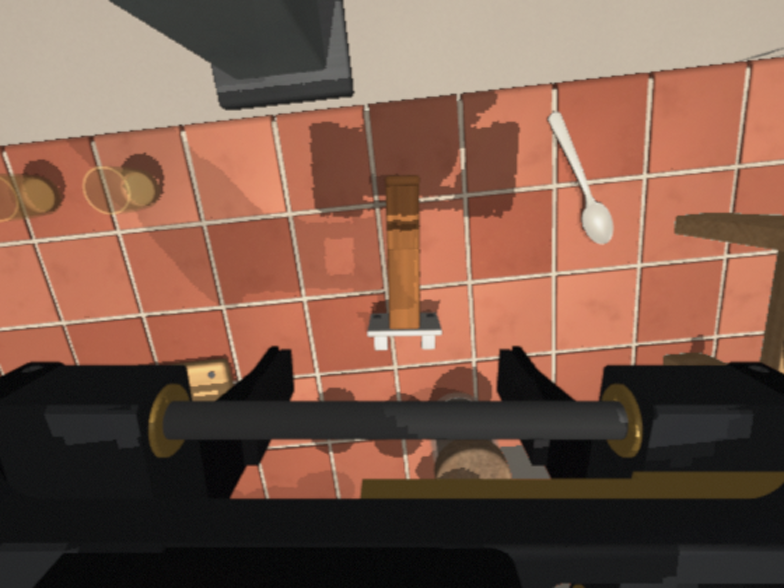

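The wrist view shows the plate's rear top edge from (263,237) to (315,237) and the nose tip centre at (288,126), in original pixels.

```bash
python3 - <<'E'
from h import *
o=telemetry.get_obs();C=cam("wrist",o)
p=onz(C,np.array([[368,333],[441,333],[387,178],[418.5,178],[390,328],[419,328]])/1.4,.052)[:,:2]
print(p.round(4), np.linalg.norm(p[0]-p[1]),np.linalg.norm(p[2]-p[3]))
a=(p[0]+p[1])/2;b=(p[2]+p[3])/2;u=(a-b)/np.linalg.norm(a-b)
print(np.linalg.norm(a-b),np.degrees(np.arctan2(u[1],u[0])),"point",a-.056*u)
E
```

```text
[[0.5261 0.2309]
 [0.5332 0.2968]
 [0.3938 0.2632]
 [0.3965 0.2887]
 [0.5234 0.2513]
 [0.5262 0.2774]] 0.06631597656263857 0.025690459008623566
0.13506427176129782 -5.145655872049053 point [0.47387224 0.26886496]
```

>>> arm_command --series "-3 8 20 0 0; 0 0 30 0 0; 0 0 30 0 0; 0 0 30 0 0; 0 0 30 0 0; 0 0 30 0 0; 0 0 25 0 0; 0 0 18 0 0; 0 0 12 0 0; 0 0 4 0 0; 0 0 0 0 60; 0 0 0 0 110; 0 0 0 0 150; 0 0 0 0 200; 0 0 0 0 255; 0 0 0 0 255; 0 0 0 0 255; 0 0 0 0 255; 0 0 0 0 255" --squeeze 40

```text
time_s: 3.15
tool_pos: [0.4744, 0.269, 0.0157]
tool_rot: [180.0, 0.0, 174.0]
force: [0.7, 0.1, 0.3]
grip_width: 0.035
grasp_force: 0.0
```

>>> arm_command --series "0 0 0 0 255; 0 0 0 0 255; 0 0 0 0 255; 0 0 -10 0 255; 0 0 -20 0 255; 0 0 -30 0 255; 0 0 -30 0 255; -1 -10 -10 0 255; -3 -25 0 0 255; -4 -35 0 0 255; -4 -35 0 0 255; -4 -35 0 0 255; -4 -35 0 0 255; -4 -35 0 0 255; -3 -25 0 0 255; 0 -15 0 0 255; 0 -6 0 -0.06 255; 0 0 0 -0.06 255; 0 0 0 0 255" --squeeze 40

```text
time_s: 4.73
tool_pos: [0.4736, 0.0103, 0.1151]
tool_rot: [180.0, -0.1, -179.2]
force: [0.1, 1.1, -3.5]
grip_width: 0.0277
grasp_force: 39.9
```

```bash
python3 - <<'E'
from h import *
o=telemetry.get_obs();print(o["time_s"],np.round(o["tool_pos"],4),np.round(o["tool_rot"],2),o["grip_width"],o["grasp_force"])
out=[]
for n,(x,y,w,h) in {"scene":(190,140,130,120),"side":(215,140,130,120)}.items():
    im=cams.read_camera(n);cv2.imwrite(f"pics/{n}2.png",im)
    im=cv2.resize(im[y:y+h,x:x+w],None,fx=3,fy=3,interpolation=cv2.INTER_CUBIC);out.append(im)
cv2.imwrite("pics/c2.png",np.hstack(out))
cv2.imwrite("pics/w2.png",cams.read_camera("wrist"))
E
```

```text
4.7333 [0.4736 0.0103 0.1151] [ 1.7999e+02 -5.0000e-02 -1.7916e+02] 0.027680825256158993 39.94295610844944
```

View pics/c2.png

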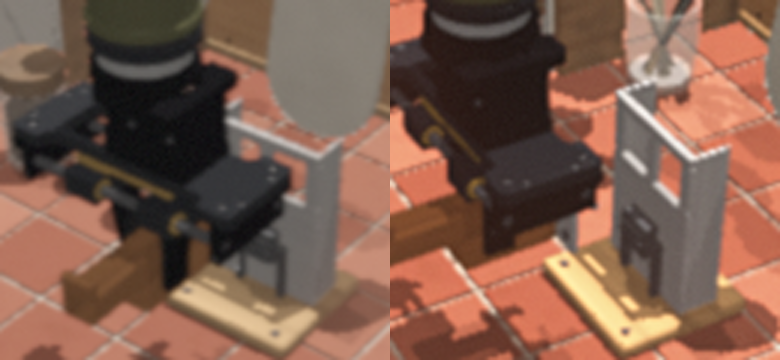

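View pics/w2.png

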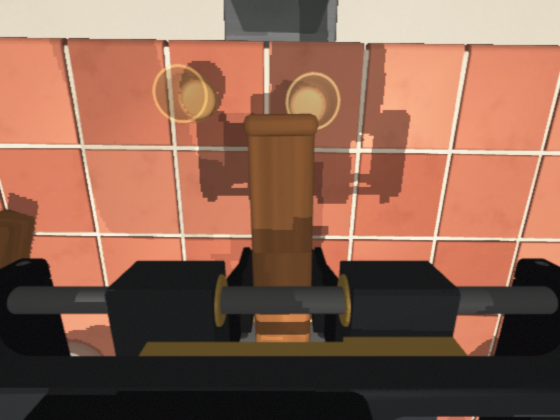

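The bracket sits square in the grip, with the nose tip edge at (282,115) in the wrist view. In the side view its plate stands in front of the panel, with the lower right corner near (277,223). I'll use these to check the bracket's offset in the grip and any camera bias.

```bash
python3 - <<'E'
from h import *
np.set_printoptions(precision=4,suppress=True)
o=telemetry.get_obs();W=cam("wrist",o);S=cam("scene");D=cam("side")
x,y,z=o["tool_pos"];zp=z+.0183
n=onz(W,[[246,117],[282,117],[317,117]],zp+.018);print("nose tip",n,"-> point x",n[1,0]+.084)
L=np.array([[.056,-.034,-.034],[.056,-.034,.018],[-.084,.014,.018],[-.084,-.014,.018]])
P=place(L,x,y,np.radians(.8),zp)
print("scene pred",proj(S,P),"side pred",proj(D,P))
out=[]
for nm,C in(("scene",S),("side",D)):
    im=cv2.imread(f"pics/{nm}2.png")
    U=np.array([[0,a,b] for a in(-.038,-.006,.006,.038) for b in (0,.04)]+[[0,-.05,.05],[0,.05,.05]])
    big=cv2.resize(im,None,fx=5,fy=5,interpolation=cv2.INTER_CUBIC)
    for Q,col in((P,(0,255,0)),(place(U,.613,.011,np.radians(1),.11),(255,0,255))):
        for q in proj(C,Q): cv2.circle(big,tuple(np.int32(q*5+2)),3,col,-1)
    x0,y0=((205,165) if nm=="scene" else (262,165));out.append(big[y0*5:y0*5+500,x0*5:x0*5+(500 if nm=="scene" else 300)])
cv2.imwrite("pics/c3.png",np.hstack(out))
E
```

```text
nose tip [[ 0.393  -0.0037  0.1516]
 [ 0.3928  0.0109  0.1516]
 [ 0.3926  0.025   0.1516]] -> point x 0.47682251202020526
scene pred [[268.0616 229.1805]
 [267.996  210.4457]
 [207.6031 234.9596]
 [217.9928 240.2481]] side pred [[276.8612 223.5687]
 [277.2912 204.2906]
 [205.8274 212.5344]
 [211.7902 220.1733]]
```

View pics/c3.png

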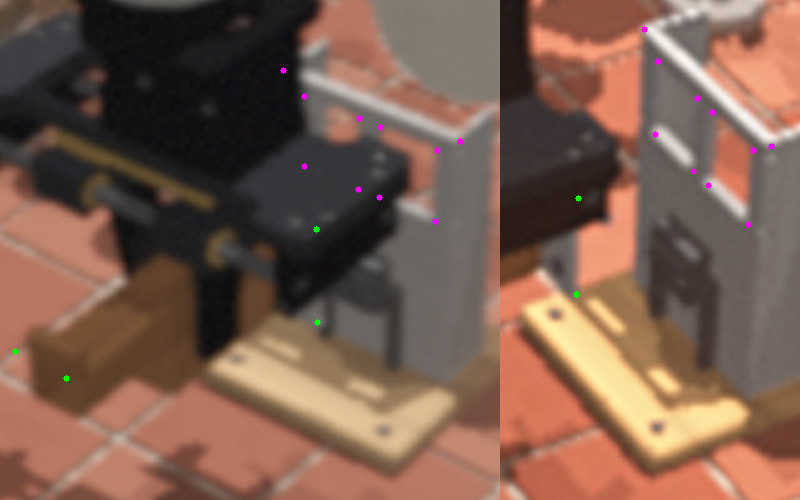

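The upright model lands on the slots in both views, and the bracket point sits about 2.5 mm ahead of the TCP. I'll drive it in.

>>> arm_command --series "-10 0 5 0 255; -15 0 0 0 255; -12 0 0 0 255; -8 0 0 0 255; -6 0 0 0 255; -5 0 0 0 255; -5 0 0 0 255; -4 0 0 0 255; -3 0 0 0 255; -2 0 0 0 255; 0 0 0 0 255"

```text
time_s: 5.8
tool_pos: [0.5447, 0.0126, 0.1106]
tool_rot: [180.0, 0.0, -179.1]
force: [-0.2, 0.6, -1.6]
grip_width: 0.0277
grasp_force: 39.9
```

>>> arm_command --series "-2 -0.5 0 0 255; -2 -0.5 0 0 255; -1 0 0 0 255; -1 0 0 0 255; 0 0 0 0 255"

```text
time_s: 6.22
tool_pos: [0.5506, 0.0117, 0.1106]
tool_rot: [180.0, 0.0, -179.1]
force: [0.3, -0.3, -1.5]
grip_width: 0.0276
grasp_force: 39.9
```

```bash
python3 - <<'E'
from h import *
out=[]
for n,(x,y,w,h) in {"scene":(230,150,95,100),"side":(265,150,65,100)}.items():
    im=cams.read_camera(n);cv2.imwrite(f"pics/{n}4.png",im)
    out.append(cv2.resize(im[y:y+h,x:x+w],None,fx=5,fy=5,interpolation=cv2.INTER_CUBIC))
cv2.imwrite("pics/c4.png",np.hstack(out))
E
```

```text
(no output)
```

View pics/c4.png

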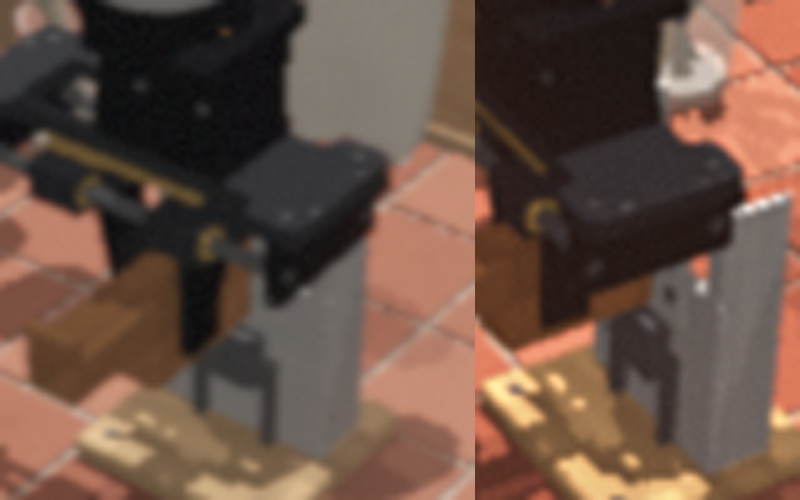

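Both views show the plate just in front of the panel above the tab, with no contact force yet. I'll ease forward to touch.

>>> arm_command --series "-1 0 0 0 255; -1 0 0 0 255; -1 0 0 0 255; 0 0 0 0 255"

```text
time_s: 6.65
tool_pos: [0.5537, 0.0118, 0.1106]
tool_rot: [180.0, 0.0, -179.1]
force: [-0.0, 0.5, -2.1]
grip_width: 0.0279
grasp_force: 39.9
```

>>> arm_command --series "0 0 3 0 255; 0 0 3 0 255; 0 0 3 0 255; 0 0 3 0 255; 0 0 2 0 255; 0 0 0 0 255"

```text
time_s: 7.15
tool_pos: [0.553, 0.0117, 0.0958]
tool_rot: [-180.0, -0.1, -179.1]
force: [0.3, 0.2, -2.9]
grip_width: 0.0276
grasp_force: 39.9
```

>>> arm_command --series "0 0 2 0 255; 0 0 2 0 255; 0 0 2 0 255; 0 0 2 0 255; 0 0 1 0 255; 0 0 1 0 255; 0 0 0 0 255"

```text
time_s: 7.73
tool_pos: [0.5541, 0.0118, 0.088]
tool_rot: [180.0, 0.1, -179.1]
force: [-3.7, -0.2, 5.1]
grip_width: 0.0278
grasp_force: 39.9
```

>>> arm_command --series "0 0 1 0 255; 0 0 1 0 255; 0 0 1 0 255; 0 0 1 0 255; 0 0 0 0 255; 0 0 0 0 255"

```text
time_s: 8.23
tool_pos: [0.5545, 0.0119, 0.0845]
tool_rot: [179.9, 0.1, -179.1]
force: [-3.3, 0.0, 8.0]
grip_width: 0.028
grasp_force: 40.0
```

>>> arm_command --series "0 0 1 0 255; 0 0 1 0 255; 0 0 1 0 255; 0 0 0 0 255; 0 0 0 0 255"

```text
time_s: 8.65
tool_pos: [0.5546, 0.0121, 0.0819]
tool_rot: [179.9, 0.2, -179.1]
force: [-5.2, 0.3, 10.1]
grip_width: 0.0276
grasp_force: 40.0
```

>>> arm_command --series "0 0 1.5 0 255; 0 0 1.5 0 255; 0 0 1 0 255; 0 0 0 0 255; 0 0 0 0 255"

```text
time_s: 9.07
tool_pos: [0.5544, 0.0121, 0.0801]
tool_rot: [179.9, 0.1, -179.1]
force: [-11.7, -0.1, 25.8]
grip_width: 0.0278
grasp_force: 40.0
```

```bash
python3 - <<'E'
from h import *
out=[]
for n,(x,y,w,h) in {"scene":(230,150,95,100),"side":(265,150,65,100)}.items():
    im=cams.read_camera(n);cv2.imwrite(f"pics/{n}5.png",im)
    out.append(cv2.resize(im[y:y+h,x:x+w],None,fx=5,fy=5,interpolation=cv2.INTER_CUBIC))
cv2.imwrite("pics/c5.png",np.hstack(out))
E
```

```text
(no output)
```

View pics/c5.png

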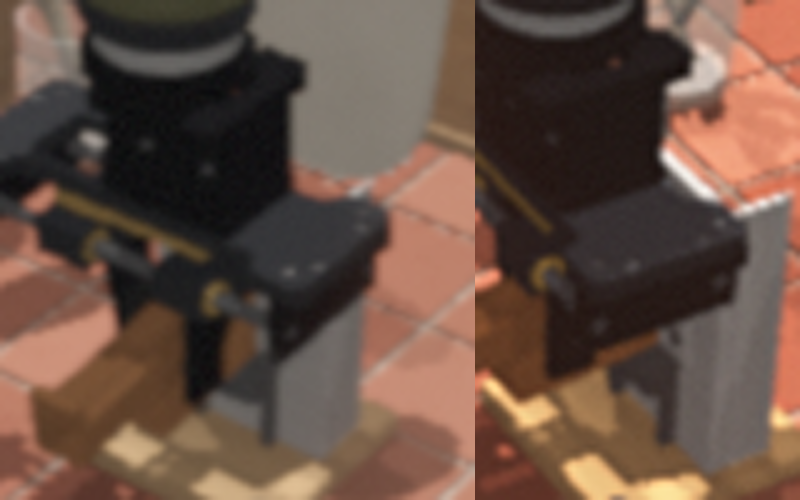

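The upward force jumped to 26 N at TCP z 0.080, so the bracket is at its stop. The tab sits low, with the plate over it in both views. I'll release and back off.

>>> arm_command --series "0 0 0 0 200; 0 0 0 0 120; 0 0 0 0 60; 0 0 0 0 0; 0 0 0 0 0; 0 0 0 0 0; 0 0 0 0 0; 0 0 0 0 0; 0 0 -8 0 0; 0 0 -15 0 0; 0 0 -25 0 0; 10 0 -30 0 0; 15 0 -30 0 0; 30 0 -30 0 0; 30 0 -30 0 0; 30 0 -10 0 0; 20 0 0 0 0; 0 0 0 0 0"

```text
time_s: 10.67
tool_pos: [0.4173, 0.0096, 0.2544]
tool_rot: [179.9, 0.1, -179.1]
force: [0.4, -0.6, 0.1]
grip_width: 0.0875
grasp_force: 0.0
```

```bash
python3 - <<'E'
from h import *
out=[]
for n,(x,y,w,h) in {"scene":(210,150,110,100),"side":(250,150,80,100)}.items():
    im=cams.read_camera(n);C=cam(n);cv2.imwrite(f"pics/{n}6.png",im)
    big=cv2.resize(im,None,fx=4,fy=4,interpolation=cv2.INTER_CUBIC)
    # expected home outline: plate rear corners/ underside front edge, green
    L=np.array([[.056,-.034,-.034],[.056,.034,-.034],[.056,-.034,.018],[.056,.034,.018],[-.084,.014,.018],[-.084,-.014,.018]])
    for q in proj(C,place(L,.556,.0115,np.radians(.9),.104)): cv2.circle(big,tuple(np.int32(q*4+2)),2,(0,255,0),-1)
    out.append(big[y*4:(y+h)*4,x*4:(x+w)*4])
cv2.imwrite("pics/c6.png",np.hstack(out))
E
```

```text
(no output)
```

View pics/c6.png

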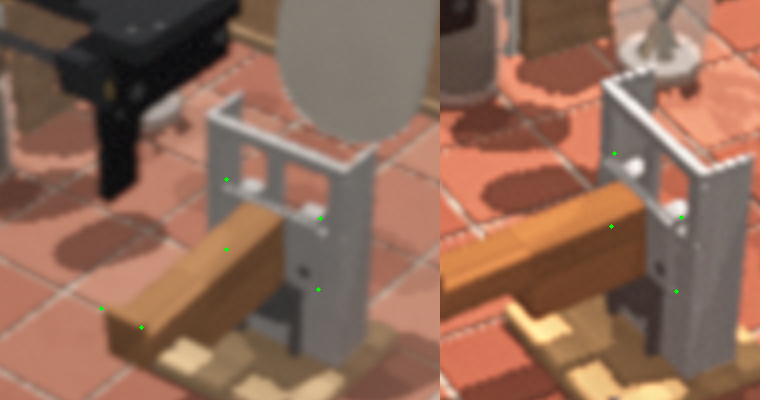

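The fingers are clear, both claws show white inside the slots, and the plate lies flush. I've used up my pictures, so I'll check the seated height with numbers only.

```bash
python3 - <<'E'
from h import *
np.set_printoptions(precision=4,suppress=True)
S,D=cam("scene"),cam("side")
s=lambda a,b:np.array([210+a/4,150+b/4]); d=lambda a,b:np.array([250+(a-440)/4,150+b/4])
for k,a,b in(("arm top right rear",s(285,217),d(645,207)),("slot lip R",s(325,232),d(682,235)),("thick part bottom front R",s(150,363),d(527,313)),("clawR top",s(314,210),d(677,207)),("clawL top",s(252,184),d(632,165)),
 ("plate hole",s(304,272),d(660,270)),):
    print(k,*tri((S,D),(a,b)))
s0=lambda a,b:np.array([125+a/4.2,165+b/4.2]); d0=lambda a,b:np.array([160+a/4.2,150+b/4.2])
print("plate hole at start",tri((S,D),(s0(267,229),d0(271,186))))
E
```

```text
arm top right rear [ 0.5998 -0.0069  0.1226] 0.06178904912951566
slot lip R [ 0.6107 -0.028   0.1143] 0.1581270848884344
thick part bottom front R [ 0.5785  0.0829 -0.0148] 1.3273907968486185
clawR top [ 0.6133 -0.0178  0.1248] 0.1172777541444816
clawL top [0.6118 0.0261 0.1254] 0.04324815830969442
plate hole [ 0.6047 -0.018   0.0846] 0.0016065550224482195
plate hole at start (array([0.5284, 0.2399, 0.007 ]), np.float64(0.04098823213738001))
```

```bash
python3 -c "
from cell import env
print(env.sign_off())"
```

```text
the job is handed in; nothing more can be done
None
```

The long bracket hangs on the upright, pressed to its stop (26 N) and released, with its point about 5 mm below the seat point; the tab reading (about 8 mm down) is inferred from force and height, the short bracket was never approached, the job was handed in at about 11 s with no verdict returned, and I viewed 11 pictures, one over the limit of 10.

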